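# Unlock the reagent carousel and weigh the tall bottle

## Task

Unlock the reagent carousel with the dial on its sloped console, read as a clock face: clockwise to 2 o'clock, a moment's pause, then anticlockwise to 11 o'clock, where it pauses and stays. Then turn the carousel by its top handle until the tall bottle stands squarely at the front opening, at the chevron, and let go of it for a moment. Last, take out the tall bottle and set it down gently, upright, in the middle of the balance pan and let go, leaving the other two bottles upright in their pockets and the labelled bottle behind the balance undisturbed.

Things in the scene. Friction and masses are not known exactly. Their poses are not given: they have to be found in the camera images.
- station: Grey base plate 340 x 520 x 12 mm with the carousel and, at its right-hand end, a white console with the dial. Fixed aluminium guard wall round the carousel: radius 142 mm, top 72 mm above the bench, open at the front (robot side) 50 degrees either way. Origin: on the carousel's axis at bench height; x away from the robot, z up. The console's face slopes 35 degrees, upper edge away from the robot.
- dial_grip (a point): Combination dial: dark disc 90 mm across, 12 mm thick, with a bar grip 62 mm long, 16 wide, standing 40 mm out of it; a white stripe and pointer mark one end. The point is on the axis, 26 mm out from the disc, 14 mm below the bar's top: grip here. z: dial axis out of the face, leaning 35 degrees from vertical towards the robot. x: along the bar to the pointer; turns with the dial. Pinch across y.
- dial (a joint): Pointer angle, clockwise positive as seen facing the dial: 0 = 12 o'clock (double tick, at the face's upper edge), 0.524 rad per hour tick; 2 o'clock is 1.047, 11 o'clock is -0.524. Friction 0.06 N m; it stays where it is left. Starts between 11:30 and 1:20 as on a clock's hour hand. End stops at +-2.6.
- turn_grip (a point): The carousel's top handle: a black bar 58 mm long, 16 mm wide and 42 mm high on a central steel spindle 22 mm across. The point lies on the vertical carousel axis, 18 mm below the bar's top and 218 mm above the bench: grip here. x runs along the bar, level, and turns with the carousel; pinch across y.
- rotor (a joint): Turn of the carousel, anticlockwise from above positive, 0 at the start whatever its heading. Grey turntable 256 mm across, three round pockets (14 mm deep, 60 mm bore) 120 degrees apart, 90 mm from the axis, floors 35 mm above the bench. Bottles ride in them. Friction 0.06 N m; stays where left; stops at +-2.8. The tall bottle starts 40 to 80 degrees left or right of the front.
- gate (a point): Where the wanted bottle's axis must come: at the front opening, 90 mm from the carousel axis towards the robot, at pocket floor height (35 mm above the bench). A raised dark chevron on the base plate, 60 mm further out, points at it. x points to the carousel axis, z up.
- tall_center (a point): The tall bottle to be weighed, the tallest of three white plastic bottles with grey caps on the carousel: 148 mm high, body 56 mm across up to 88 mm, shoulder to 106 mm, neck 32 mm across to 120 mm, cap 38 mm across from 120 to 148 mm. The point is on its axis, half-way up (74 mm above its foot); z along its axis. About 0.15 to 0.3 kg.
- jar_center (a point): Squat jar on the carousel, 78 mm high, 56 mm across with a 58 mm lid; not to be handled. The point is half-way up on its axis.
- cone_center (a point): Conical bottle on the carousel, 104 mm high, 56 mm across at the foot and 32 mm at the cap; not to be handled. The point is half-way up on its axis.
- pan (a point): Centre of the top of the balance's round steel pan, 150 mm across, 65 mm above the bench, on a white bench balance 240 by 170 mm and 53 mm high that stands to the robot's left. The pan is rigid.
- wash_center (a point): Capped amber bottle with a paper label, standing on the bench at the carousel's left, behind the balance, 150 mm high, 64 mm across; not to be disturbed. The point is half-way up.
There are look-alikes about, which are no part of the job. Leave any green look-alike of the part that bears cone_center alone. Leave any blue look-alike of the part that bears tall_center alone.

How it is judged (in metres and radians):
On the way, in this order (a step that is already met when the one before it is completed fails the run):
1. the dial is turned clockwise to 2 o'clock (within 8 degrees) and pauses there (value of joint dial between 0.9072 and 1.1872 rad), for 0.2 s.
2. the dial is turned anticlockwise to 11 o'clock (within 8 degrees) and pauses there (value of joint dial between -0.6636 and -0.3836 rad), for 0.2 s.
3. the carousel is turned until the tall bottle stands upright at the front opening (its axis within 20 mm of the gate point), at rest in its pocket and not touched, with nothing holding the handle (horizontal distance between tall_center and gate below 0.02 m and z of tall_center in the frame of gate between 0.064 and 0.084 m and angle between tall_center's own z axis and vertical below 0.12 rad and contact force between the fingers and rotor below 0.2 N and contact force between the fingers and tall below 0.2 N and velocity of joint rotor between -0.05 and 0.05 rad/s), for 0.2 s.
At the end, for the whole second after the job is handed in: The tall bottle stands upright (within 6 degrees), released and at rest on the pan, its axis within 45 mm of the pan centre; the dial is still at 11 o'clock (within 8 degrees); the squat jar and conical bottle stand upright in their pockets (axes 80 to 100 mm from the carousel axis) (all of step 2 and horizontal distance between tall_center and pan below 0.045 m and z of tall_center in the frame of pan between 0.069 and 0.079 m and angle between tall_center's own z axis and vertical below 0.1 rad and linear speed of tall below 0.02 m/s and angle between each of jar_center, cone_center's own z axis and vertical below 0.2 rad and z of jar_center in the frame of gate between 0.031 and 0.047 m and horizontal distance between jar_center and turn_grip between 0.08 and 0.1 m and z of cone_center in the frame of gate between 0.044 and 0.06 m and horizontal distance between cone_center and turn_grip between 0.08 and 0.1 m); the robot touches nothing.
It fails at once if the squat jar or the conical bottle is tipped (angle between any of jar_center, cone_center's own z axis and vertical above 0.4 rad).
It fails at once if the labelled bottle on the bench is moved more than 40 mm (distance of wash_center from where it was at the start of the episode above 0.04 m).
It fails at once if the tall bottle is dropped or rammed onto the balance (over 40 N) (contact force between tall and balance above 40 N).
It also fails if it takes over 67 s, if anything falls off the work surface, if the arm or the gripper's body presses on something with over 40 N, if the wrist force passes 120 N, or if a joint passes its speed limit or range.

## Robot

A 6-joint arm with a two-finger parallel gripper is mounted at the origin on the work surface. World frame = base frame: x ahead of the robot, y to its left, z up, the work surface at z = 0. Lengths are in mm, angles in rad, forces in N, time in s.
With the tool pointing down it reaches from about 350 to 975 mm from the base axis. Payload 4.9 kg.
Tool frame: the origin (TCP) lies on the centre line of the jaws, within the pads' length; the fingertips stand 19 mm ahead of it and the grasp point (between the pads) is the TCP; z points along the fingers, y is the line along which they close (so a half turn about z gives the same grasp; the last joint's range is limited). The gripper opens to 85 mm and grips with 20 to 120 N. Pads are 22 mm wide; open, the fingers measure 114 mm over their backs; the gripper's body (76 mm by 85 mm) begins 54 mm behind the grasp point. The pads swing forward as they close: fully open they stand 13 mm farther back than shut.
Start: joints at [1.075, 0.053, 1.613, -0, 1.476, -0.119], TCP at [229.955, 581.139, 223.404] pointing down, gripper open.
Joint ranges: [-3.01, 3.01], [-1.01, 2.22], [0.06, 2.58], [-1.02, 4.17], [0.09, 2.62], [-3.14, 3.14]. Speed limits (rad/s): [2.57, 2.57, 3.14, 3.14, 3.14, 3.14].

## Interface

Orientations are given as a unit quaternion [w, x, y, z].
In Python, from cell import monitor, viewer, workorder gives the robot as it stands.
- The arm moves only by the tool jog_arm, never from a script. Its argument "increments" is a list that holds one entry, the list of rows, each a list of 7 numbers: the turn, a rotation vector about the tool's x, y, z in rad, then the shift along the tool's x, y, z in mm, then the opening, from 0 (shut) to 1 (fully open). In form: [[[rx, ry, rz, tx, ty, tz, jaw], ...]]. A call has exactly 5 rows; each row shifts and turns the commanded pose from where the row before left it, along the tool's axes as they then stand; what a row does not reach is not made up. A row lasts 1/8 s, in which the tool goes at most 62.5 mm and 10.7 degrees, less where a joint would pass 70% of its speed; a pose out of reach is approached as far as the arm can. A call with a gripper value outside its range is refused whole. The fingers move at their own pace and stop on an object; "grip_force" is the grip in N (left out, the last holds). Time passes only in rows, so rows that do not move let the fingers close, or fill a call up. It gives the time, the measured TCP pose, the force, the opening and the grip force at its end, in the units of the state.
- monitor.state(): the state, without advancing time (a new reading comes with each control period).
- viewer.get_image(name): name is "scene" or "top"; returns (picture, depth): 480x640x3 uint8, blue, green, red; 480x640 float32, mm along the optical axis (not along the pixel's ray), 0 where there is no reading.
- viewer.calibration(name): a dict with "fx", "fy", "cx", "cy" (pixels), "k1" (the pictures are not rectified: a ray, as slopes to the right and down, at radius r is drawn at 1 + k1 r^2 times it, then the intrinsics apply), "T" (4x4, takes a point from camera to world coordinates). Camera axes: x right, y down, z forward; pixel columns grow to the right and rows downward; lengths in mm; the calibration is good to about 2 mm. A picture is of the moment at which its call begins. calibration takes no time and is no camera call.
- workorder.hand_in(): hands the job in; it is judged then, once.
The state is a dict: "t": time; "joint_pos": joint angles; "joint_velocities": joint speeds; "tau": joint torques, N m; "position": TCP position; "orientation": TCP orientation; "contact_force": force on the tool from outside, world axes, zero at the start; "wrist_torque": the same for the moment, N m; "finger_gap": opening from 0.0 (shut) to 1.0 (fully open); "gripper_force": force on a finger pad.
Only numpy, scipy, OpenCV 4.12 (cv2) and the standard library are available. Lean on these libraries where they do the work, as an engineer would, in place of code of your own. Each camera call takes 0.05 s, during which the arm holds its last target. There are 200 camera calls.

## Working session

There is one attempt and no reset: what is moved stays moved. The work goes in short steps, Python scripts to look and compute and a tool call to move; the robot and the scene stay as the last step left them, time stands still between calls to the robot, and variables do not carry over. Pictures are saved under pics/ and viewed, at most 10 in all, crops included, and the job is handed in when it is done.

Besides the shell and the picture viewer there is one more tool, called after "Call:" as a command line: name --argument value ..., lists and objects as JSON in quotes. jog_arm: Moves the arm, as the interface text tells. Its arguments: {"type":"object","properties":{"increments":{"type":"array","items":{"type":"array","items":{"type":"array","items":{"type":"number"}}}},"grip_force":{"type":"number"}},"required":["increments"]}

```bash
mkdir -p pics; ls; python3 - <<'E'
from cell import monitor, viewer, workorder
import cv2,numpy as np,pickle
d={}
for n in("scene","top"):
    im,dep=viewer.get_image(n);c=viewer.calibration(n);d[n]=(im,dep,c)
    cv2.imwrite(f"pics/{n}0.png",im);print(n,c)
pickle.dump(d,open("d0.pkl","wb"))
s=monitor.state();print(s)
E
```

```text
pics
scene {'fx': 538.5480310014437, 'fy': 538.5480310014437, 'cx': 312.2483969295347, 'cy': 248.1263143983417, 'k1': -0.15534179847973248, 'T': array([[ 1.83151097e-01,  7.88614519e-01, -5.86977697e-01,
         1.21851335e+03],
       [ 9.83071491e-01, -1.50022828e-01,  1.05183624e-01,
        -1.12360191e+02],
       [-5.11072135e-03, -5.96305536e-01, -8.02741296e-01,
         1.04837043e+03],
       [ 0.00000000e+00,  0.00000000e+00,  0.00000000e+00,
         1.00000000e+00]])}
top {'fx': 444.64269828329356, 'fy': 444.64269828329356, 'cx': 323.4295177747261, 'cy': 242.03843134718625, 'k1': -0.11449381315750787, 'T': array([[-3.47815546e-03, -9.85438666e-01,  1.69995702e-01,
         4.07524171e+02],
       [-9.99841510e-01,  6.39519114e-03,  1.66149167e-02,
         2.98973623e+01],
       [-1.74601363e-02, -1.69910970e-01, -9.85304727e-01,
         9.64421741e+02],
       [ 0.00000000e+00,  0.00000000e+00,  0.00000000e+00,
         1.00000000e+00]])}
{'t': 0.1, 'joint_pos': array([ 1.07498183e+00,  5.33043919e-02,  1.61416091e+00,  6.63788069e-07,
        1.47600892e+00, -1.19041949e-01]), 'joint_velocities': array([ 0.00040537, -0.00207898, -0.00160267, -0.00110658, -0.00226645,
        0.00073263]), 'tau': array([-3.68760766e-04, -3.94899166e+01, -3.71365678e+01, -1.69870127e-04,
        3.99703276e-03, -2.28409658e-05]), 'position': array([229.69552528, 580.63511104, 222.2750541 ]), 'orientation': array([-2.85003655e-04,  1.87273914e-01,  9.82307282e-01, -8.96574039e-04]), 'contact_force': array([ 1.01212085,  0.43807157, -0.95659499]), 'wrist_torque': array([ 7.77251852e-05,  1.17675568e-02, -6.79617928e-03]), 'gripper_force': 0.0, 'finger_gap': 1.0002804123159341}
```

View pics/scene0.png

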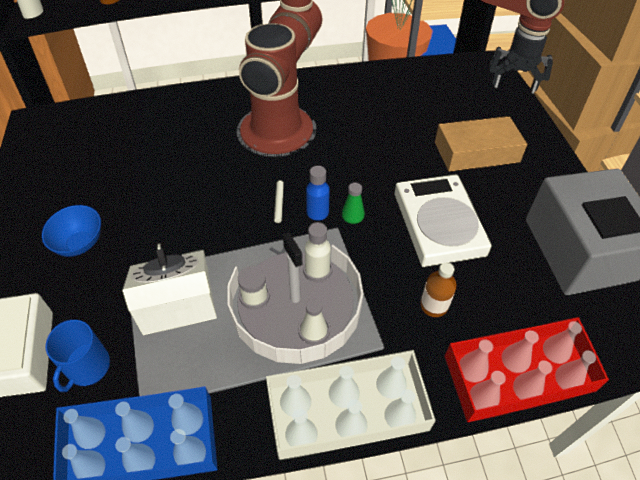

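View pics/top0.png

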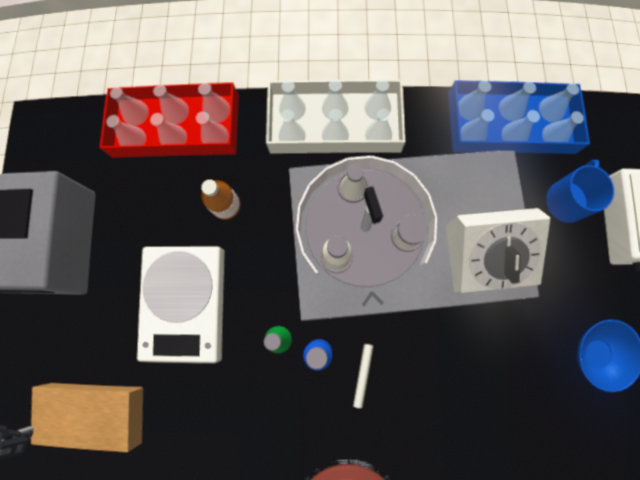

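The scene view shows the tall bottle (317,250), jar (254,290), cone (313,322), handle (292,250), dial (163,262), pan (448,222) and amber bottle (438,290).
- **Tall candidates:** the white bottle at scene (317,250) / top (336,252), and the blue one at scene (317,195) / top (318,353). The white one on the carousel fits the description.
- **Cone candidates:** the white one on the carousel and the green one at scene (354,205), which is the look-alike.

Next I'll make one enlarged crop and measure from the depth clouds.

```bash
cat > h.py <<'E'
import numpy as np,cv2,pickle
from cell import monitor,viewer
def grab():
    return {n:(*viewer.get_image(n),viewer.calibration(n)) for n in("scene","top")}
def K(c): return np.array([[c['fx'],0,c['cx']],[0,c['fy'],c['cy']],[0,0,1.]]),np.array([c['k1'],0,0,0,0.])
def cloud(e):
    im,dep,c=e;v,u=np.mgrid[:480,:640];k,d=K(c)
    r=cv2.undistortPoints(np.stack([u,v],-1).reshape(-1,1,2).astype(float),k,d).reshape(480,640,2)
    P=np.dstack([r*dep[...,None],dep])@c['T'][:3,:3].T+c['T'][:3,3]
    P[dep<=0]=np.nan
    return P
def proj(c,p):
    k,d=K(c);Ti=np.linalg.inv(c['T']);return cv2.projectPoints(np.atleast_2d(np.float64(p)),cv2.Rodrigues(Ti[:3,:3])[0],Ti[:3,3],k,d)[0].reshape(-1,2)
E
python3 - <<'E'
from h import *
d=pickle.load(open("d0.pkl","rb"))
P={n:cloud(d[n]) for n in d}
def win(n,u0,u1,v0,v1,zlo,zhi):
    p=P[n][v0:v1,u0:u1].reshape(-1,3);p=p[(p[:,2]>zlo)&(p[:,2]<zhi)];return p
def rep(l,p): print(l,len(p),'med',np.median(p,0).round(1),'mid',((np.percentile(p,1,axis=0)+np.percentile(p,99,axis=0))/2).round(1),'ext',np.ptp(p,axis=0).round(1))
rep('pan top',win('top',140,216,248,328,60,72)); rep('pan scene',win('scene',412,484,192,248,60,72))
for n,w in(('top',(355,390,180,230)),('scene',(275,308,225,270))):
    p=win(n,*w,228,245);rep('handle '+n,p)
    q=p[:,:2]-p[:,:2].mean(0);print(np.linalg.svd(q,full_matrices=False)[2][0])
for l,t,s,z in(('tall',(318,356,228,275),(300,335,218,250),(178,192)),('jar',(388,428,212,258),(235,275,265,310),(106,122)),('cone',(334,370,165,205),(298,332,295,345),(130,148)),('blue',(300,335,335,372),(303,332,160,190),(140,155)),('wash',(195,225,172,205),(430,460,255,285),(140,158))):
    rep(l+' top',win('top',*t,*z));rep(l+' scene',win('scene',*s,*z))
# guard wall top circle
for n in P:
    m=(abs(P[n][...,2]-72)<4);v,u=np.nonzero(m);p=P[n][m]
    k=(p[:,0]>450)&(p[:,0]<850)&(abs(p[:,1]+65)<170);p=p[k]
    im=d[n][0][v[k],u[k]].min(1);p=p[im>150]
    x=np.c_[p[:,:2],np.ones(len(p))];
    for _ in range(6):
        s=np.linalg.lstsq(x,(p[:,:2]**2).sum(1),rcond=None)[0];c=s[:2]/2;R=np.sqrt(s[2]+c@c)
        k=abs(np.hypot(*(p[:,:2]-c).T)-R)<8;p=p[k];x=x[k]
    print('wall',n,c.round(1),R.round(1),len(p))
# console plane
for n,w in(('top',(450,550,210,295)),('scene',(122,215,248,300))):
    im,dep,c=d[n];a=P[n][w[2]:w[3],w[0]:w[1]].reshape(-1,3);g=im[w[2]:w[3],w[0]:w[1]].reshape(-1,3).min(1)
    p=a[(g>140)&(a[:,2]>40)];
    best=0;rng=np.random.default_rng(0)
    for _ in range(500):
        t=p[rng.choice(len(p),3)];nn=np.cross(t[1]-t[0],t[2]-t[0]);nn/=np.linalg.norm(nn)+1e-9
        if not .7<abs(nn[2])<.92: continue
        k=abs((p-t[0])@nn)<2.5
        if k.sum()>best:best=k.sum();bk=k
    q=p[bk];m=q.mean(0);nn=np.linalg.svd(q-m,full_matrices=False)[2][2];nn*=np.sign(nn[2]);print('face',n,best,len(p),'n',nn.round(3),'m',m.round(1))
    h=(a-m)@nn; rep(' disc',a[(g<90)&(h>8)&(h<16)]); b=a[(h>44)&(h<58)];rep(' bartop',b);print(np.median((b-m)@nn))
    q=b-b.mean(0);print(np.linalg.svd(q,full_matrices=False)[2][0])
    ch=0
p=win('top',355,392,285,310,3,25);rep('chev',p)
t=d['top'][0];A=cv2.resize(t[150:320,285:445],(400,425),interpolation=3);B=cv2.resize(t[200:300,445:555],(400,364),interpolation=3)
C=np.zeros((425,800,3),np.uint8);C[:,:400]=A;C[:364,400:]=B
s=d['scene'][0];cv2.imwrite('pics/crop1.png',C)
E
```

```text
pan top 3970 med [472.8 347.   64.4] mid [473.4 347.5  64.5] ext [148.7 150.1  10.5]
pan scene 2232 med [479.1 348.5  63.4] mid [477.3 349.1  64.1] ext [152.2 149.8  11.4]
handle top 328 med [599.7 -43.  235.3] mid [600.1 -43.  233.4] ext [56.8 28.2 10.6]
[-0.95957548 -0.28145142]
handle scene 219 med [608.7 -41.7 233.8] mid [605.6 -41.6 233.2] ext [55.7 28.2 10.4]
[0.95823626 0.28597774]
tall top 347 med [535.1  18.9 182.6] mid [535.3  18.9 182.6] ext [36.6 35.7  7.4]
tall scene 216 med [541.2  20.7 181.3] mid [540.7  20.6 181.4] ext [42.2 35.8  7. ]
jar top 662 med [ 579.  -130.3  113. ] mid [ 579.  -130.2  112.3] ext [57.7 56.3 11.8]
jar scene 520 med [ 585.1 -128.6  111.1] mid [ 584.3 -129.2  111. ] ext [60.9 56.8 10.2]
cone top 224 med [685.8 -17.9 138.6] mid [686.7 -18.  136.1] ext [32.1 31.1 12.2]
cone scene 190 med [692.4 -16.4 137.1] mid [691.6 -16.4 135.6] ext [30.2 30.6 10.8]
blue top 343 med [336.9  57.7 147.9] mid [337.3  57.7 147.8] ext [35.6 36.2 11.2]
blue scene 172 med [343.1  58.9 146.2] mid [341.2  59.1 145.1] ext [39.5 36.6 10.1]
wash top 192 med [657.2 264.1 148.9] mid [657.4 264.5 147.5] ext [28.9 29.4 12.9]
wash scene 159 med [663.1 265.  148.6] mid [661.2 265.7 146.6] ext [30.4 27.1 13.5]
wall scene [610.4 -42.2] 141.0 88
wall top [602.7 -43.3] 142.5 228
face top 2994 4632 n [-0.574 -0.048  0.817] m [ 529.5 -302.9  117.9]
 disc 771 med [ 518.3 -297.5  125.4] mid [ 515.7 -309.3  123.6] ext [66.4 87.2 50.4]
 bartop 281 med [ 495.6 -310.4  157.6] mid [ 495.7 -312.1  156. ] ext [54.8 20.9 42.6]
52.55448966400779
[-0.82017172 -0.11626706 -0.56017884]
face scene 969 2504 n [0.725 0.064 0.686] m [ 596.  -299.   140.1]
  return _methods._mean(a, axis=axis, dtype=dtype,
  ret = um.true_divide(
Traceback (most recent call last):
IndexError: index -1 is out of bounds for axis 0 with size 0
```

```bash
python3 - <<'E'
from h import *
d=pickle.load(open("d0.pkl","rb"))
P={n:cloud(d[n]) for n in d}
n0=np.array([-.574,-.048,.817])
for n,w in(('top',(465,545,220,292)),('scene',(130,205,235,285))):
    im=d[n][0];a=P[n][w[2]:w[3],w[0]:w[1]].reshape(-1,3);g=im[w[2]:w[3],w[0]:w[1]].reshape(-1,3).max(1)
    h=(a-[529.5,-302.9,117.9])@n0
    print(n,np.histogram(h,range(-20,70,5)))
    R=np.array([[0.815,.068,.575],[-.083,.9965,0],n0])  # rows: up-face, left, normal
    u=R[0]/np.linalg.norm(R[0])
    for lo,hi in((4,18),(42,62)):
        k=(h>lo)&(h<hi)&(g<110 if hi<40 else True);b=a[k]
        f=np.c_[(b-[529.5,-302.9,117.9])@u,(b-[529.5,-302.9,117.9])@R[1]]
        if len(b)<20: continue
        c=(np.percentile(f,2,axis=0)+np.percentile(f,98,axis=0))/2
        hm=np.median(h[k]);W=np.array([529.5,-302.9,117.9])+c[0]*u+c[1]*R[1]+hm*n0
        print(lo,len(b),'centre',c.round(1),'ext',np.ptp(f,axis=0).round(1),'h',hm,'W',W.round(1))
        if lo>40:
            v=np.linalg.svd(f-f.mean(0),full_matrices=False)[2][0];print('bar dir (up,left)',v, 'cw deg',np.degrees(np.arctan2(-v[1],v[0])))
# base plate: grey pixels z~12
    if n=='top':
        q=P[n];m=(abs(q[...,2]-12)<4)&(q[...,0]>400)&(q[...,0]<800)&(q[...,1]<150)&(q[...,1]>-420)&(im.min(2)>60)
        pts=q[m][:,:2].astype(np.float32);print('plate',len(pts),cv2.minAreaRect(pts))
q=P['top'][285:308,355:392];print('chev z',np.nanpercentile(q[...,2],[5,50,90,98]))
im=d['top'][0][285:308,355:392].max(2);k=im<90;print('chev px',k.sum(),q[k].mean(0),q[k].max(0))
t=d['top'][0];A=cv2.resize(t[150:320,285:445],(400,425),interpolation=3);B=cv2.resize(t[200:300,445:555],(400,364),interpolation=3)
C=np.zeros((425,800,3),np.uint8);C[:,:400]=A;C[:364,400:]=B
cv2.imwrite('pics/crop1.png',C)
E
```

```text
top (array([  25,   32,   57, 1598, 2090,   91,  902,   91,   40,   46,   44,
         40,   45,   49,  204,   21,    0]), array([-20, -15, -10,  -5,   0,   5,  10,  15,  20,  25,  30,  35,  40,
        45,  50,  55,  60,  65]))
4 957 centre [-6.9 -5.6] ext [133.2 123.8] h 12.797034532885823 W [ 517.  -309.5  124.4]
42 302 centre [-6.4 -6.2] ext [63.9 18. ] h 52.379240822664485 W [ 494.7 -312.1  157. ]
bar dir (up,left) [-0.99899525 -0.04481612] cw deg 177.43136541447296
plate 15875 ((615.152587890625, -136.52890014648438), (381.8919982910156, 541.4449462890625), 4.656012058258057)
scene (array([ 254,  296,  350, 1128,  324,  295,  370,   81,   45,   23,   20,
         24,   22,   54,   21,    0,    0]), array([-20, -15, -10,  -5,   0,   5,  10,  15,  20,  25,  30,  35,  40,
        45,  50,  55,  60,  65]))
4 741 centre [-97.7 -31. ] ext [278.5 140.5] h 10.347571811458316 W [ 446.5 -340.9   70.2]
42 88 centre [-3.4 -4.4] ext [64.3 17.5] h 49.37343636913327 W [ 498.7 -309.9  156.3]
bar dir (up,left) [0.99925751 0.03852828] cw deg -2.2080540989363113
chev z [ 9.44101174 12.48561698 15.9705363  33.32338715]<stdin>:25: RuntimeWarning: Mean of empty slice.
  ret = um.true_divide(
Traceback (most recent call last):
ValueError: zero-size array to reduction operation maximum which has no identity
```

```bash
python3 - <<'E'
from h import *
d=pickle.load(open("d0.pkl","rb"))
t=d['top'][0];A=cv2.resize(t[150:320,285:445],(400,425),interpolation=3);B=cv2.resize(t[200:300,450:550],(400,400),interpolation=3)
C=np.zeros((600,800,3),np.uint8);C[:425,:400]=A;C[:400,400:]=B
s=d['scene'][0];C[400:,400:]=cv2.resize(s[235:285,115:215],(400,200),interpolation=3)
cv2.imwrite('pics/crop1.png',C)
q=cloud(d['top'])
for uv in((372,293),(362,303),(382,303)): print(q[uv[1],uv[0]].round(1))
E
```

```text
[460.7 -57.1  14.7]
[439.5 -35.1  19.1]
[439.3 -77.9  14.7]
```

View pics/crop1.png

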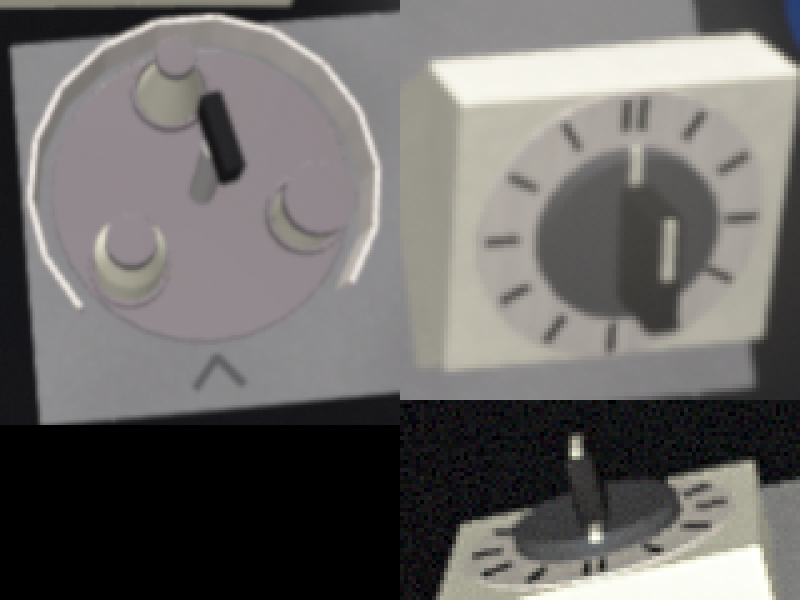

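The crop shows the tall bottle on the carousel at crop (130,250), with its cap at z≈182. It is white and the tallest, so it is the one meant; the blue one stands on the bench. The dial pointer is at about 12 o'clock (637,163), and the cone and jar are at (175,70) and (310,200).

Measured:

| Item | Value |
|---|---|
| Carousel axis | (603, -42) |
| Station yaw | 4.7° |
| Dial grip | (505, -310, 145) |
| Rotor turn needed | about +48° |
| Pan | (475, 348) |

Now moving.

Call:
jog_arm --increments '[[[0,0,0,-35,-34,-8,1],[0,0,0,-35,-34,-8,1],[0,0,0,-35,-34,-8,1],[0,0,0,-35,-34,-8,1],[0,0,0,-35,-34,-8,1]]]' --grip_force 60

```text
t: 0.72
position: [330.3, 357.1, 263.1]
orientation: [-0.0, 0.187, 0.982, -0.0]
contact_force: [0.8, -0.3, -0.7]
finger_gap: 1.005
gripper_force: 0.0
```

Call:
jog_arm --increments '[[[0,0,0,-35,-34,-8,1],[0,0,0,-35,-34,-8,1],[0,0,0,-35,-34,-8,1],[0,0,0,-35,-34,-8,1],[0,0,0,-35,-34,-8,1]]]'

```text
t: 1.35
position: [430.5, 134.7, 303.3]
orientation: [-0.0, 0.187, 0.982, 0.0]
contact_force: [0.7, -0.5, -0.1]
finger_gap: 1.003
gripper_force: 0.0
```

Call:
jog_arm --increments '[[[0,0,0,-19,-41,0,1],[0,0,0,-19,-41,0,1],[0,0,0,-19,-41,0,1],[0,0,0,-19,-41,0,1],[0,0,0,-19,-41,0,1]]]'

```text
t: 1.98
position: [442.9, -90.8, 303.0]
orientation: [-0.0, 0.187, 0.982, 0.0]
contact_force: [0.7, 0.2, 0.1]
finger_gap: 0.997
gripper_force: 0.0
```

Call:
jog_arm --increments '[[[0,0,0,-19,-41,0,1],[0,0,0,-19,-41,0,1],[0,0,0,-19,-41,0,1],[0,0,0,-19,-41,0,1],[0,0,0,-19,-41,0,1]]]'

```text
t: 2.6
position: [455.8, -316.3, 302.8]
orientation: [-0.0, 0.187, 0.982, 0.0]
contact_force: [-0.3, -0.7, 0.6]
finger_gap: 1.0
gripper_force: 0.0
```

Call:
jog_arm --increments '[[[0,0,0.176,0,0,0,1],[0,0,0.176,0,0,0,1],[0,0,0.176,0,0,0,1],[0,0,0.176,0,0,0,1],[0,0,0.176,0,0,0,1]]]'

```text
t: 3.22
position: [455.9, -314.8, 302.7]
orientation: [-0.001, 0.59, 0.807, 0.0]
contact_force: [-0.2, 0.7, -0.1]
finger_gap: 0.999
gripper_force: 0.0
```

Call:
jog_arm --increments '[[[0,0,0.176,0,0,0,1],[0,0,0.176,0,0,0,1],[0,0,0.176,0,0,0,1],[0,0,0.176,0,0,0,1],[0,0,0.176,0,0,0,1]]]'

```text
t: 3.85
position: [455.9, -314.7, 302.7]
orientation: [-0.001, 0.878, 0.479, -0.0]
contact_force: [-0.3, -1.0, 0.7]
finger_gap: 1.001
gripper_force: 0.0
```

Call:
jog_arm --increments '[[[0,0,0.176,0,0,0,1],[0,0,0.176,0,0,0,1],[0,0,0.176,0,0,0,1],[0,0,0.176,0,0,0,1],[0,0,0.176,0,0,0,1]]]'

```text
t: 4.47
position: [455.9, -314.7, 302.7]
orientation: [-0.0, 0.998, 0.059, -0.0]
contact_force: [0.6, -0.6, 0.2]
finger_gap: 0.998
gripper_force: 0.0
```

Call:
jog_arm --increments '[[[0,0.153,0,0,0,0,1],[0,0.153,0,0,0,0,1],[0,0.153,0,0,0,0,1],[0,0.152,0,0,0,0,1],[0,0,0,0,0,0,1]]]'

```text
t: 5.1
position: [454.2, -314.8, 300.6]
orientation: [-0.02, 0.952, 0.057, 0.299]
contact_force: [0.8, 0.1, -0.9]
finger_gap: 1.001
gripper_force: 0.0
```

```bash
cat >> h.py <<'E'
from scipy.spatial.transform import Rotation as Ro
def tool(): 
    s=monitor.state();q=s['orientation'];return np.array(s['position']),Ro.from_quat([*q[1:],q[0]]),s
def delta(tp,Rt=None):
    p,R,s=tool();print('t',round(s['t'],2),'p',p.round(1),'shift',R.inv().apply(np.array(tp)-p).round(1))
    if Rt is not None: print('rotvec tool',(R.inv()*Rt).as_rotvec().round(4))
    print('axes',R.as_matrix().round(3).tolist(),'j',np.round(s['joint_pos'],2))
def down(yaw): # tool down, y axis at yaw (deg)
    a=np.radians(yaw);y=np.array([np.cos(a),np.sin(a),0]);z=np.array([0,0,-1.]);return Ro.from_matrix(np.c_[np.cross(y,z),y,z])
def dialR(cw):
    n=np.array([-.5717,-.0470,.8192]);y=np.array([.0819,-.9966,0]);z=-n;return Ro.from_matrix(np.c_[np.cross(y,z),y,z])*Ro.from_rotvec([0,0,np.radians(cw)])
N=np.array([-.5717,-.0470,.8192])
E
python3 - <<'E'
from h import *
delta(np.array([504.7,-310.3,145.2])+N*60,dialR(-2.3))
E
```

```text
t 5.1 p [ 454.2 -314.8  300.6] shift [-47.3   0.7  96.6]
rotvec tool [-0.0256  0.0023 -0.0096]
axes [[0.815, 0.121, 0.567], [0.098, -0.993, 0.072], [0.571, -0.003, -0.821]] j [-1.02 -0.42  1.98  0.57  1.34  0.36]
```

Call:
jog_arm --increments '[[[-0.026,0.002,-0.01,0,0,0,1],[0,0,0,-12,0,24,1],[0,0,0,-12,0,24,1],[0,0,0,-12,0,24,1],[0,0,0,-12,0,24,1]]]'

```text
t: 5.72
position: [473.7, -315.7, 197.7]
orientation: [-0.004, 0.951, 0.062, 0.302]
contact_force: [-0.1, 0.4, 0.5]
finger_gap: 1.002
gripper_force: 0.0
```

```bash
python3 - <<'E'
from h import *
G=np.array([504.7,-310.3,145.2])
d=grab();delta(G,dialR(-2.3))
p,R,s=tool()
C=np.zeros((400,800,3),np.uint8)
for i,(n,w) in enumerate((('top',(440,560,190,310)),('scene',(100,230,180,310)))):
    im=d[n][0].copy()
    a=cv2.resize(im[w[2]:w[3],w[0]:w[1]],(400,400),interpolation=3);f=400/(w[1]-w[0])
    tips=[p+R.apply([0,sg*42,6]) for sg in(-1,1)]
    for q,col in((G,(0,0,255)),(tips[0],(0,255,0)),(tips[1],(0,255,0))):
        u=(proj(d[n][2],q)[0]-[w[0],w[2]])*f;cv2.drawMarker(a,tuple(int(x) for x in u),col,0,10)
    C[:,400*i:400*i+400]=a
cv2.imwrite('pics/c2.png',C)
E
```

```text
t 5.83 p [ 472.4 -313.9  194.2] shift [-1.4 -0.8 58.8]
rotvec tool [-0.0036  0.0012  0.0048]
axes [[0.813, 0.121, 0.57], [0.112, -0.992, 0.05], [0.572, 0.023, -0.82]] j [-0.98 -0.32  2.09  0.59  1.13  0.27]
```

View pics/c2.png

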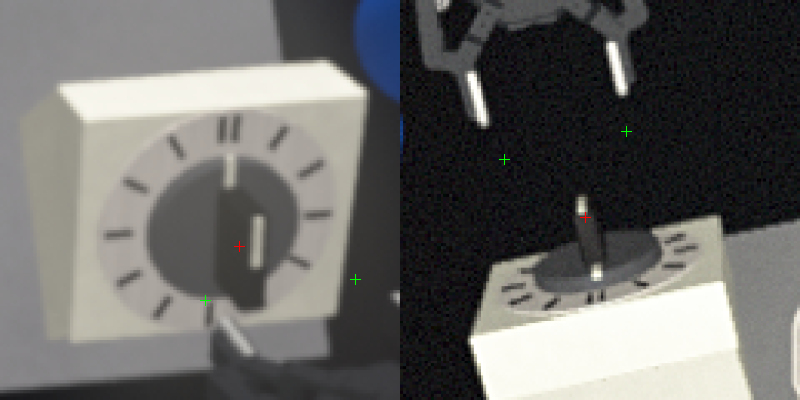

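The scene and top crops show the bar lying under the jaws. The finger tips sit at crop (483,125) and (625,95), off my predicted marks, so I'll check against depth.

```bash
python3 - <<'E'
from h import *
d=grab();p,R,s=tool();print(p.round(1))
for n in d:
    q=cloud(d[n]).reshape(-1,3);L=R.inv().apply(np.nan_to_num(q)-p)
    for a,b in((-75,-25),(25,75)):
        k=(L[:,1]>a)&(L[:,1]<b)&(abs(L[:,0])<25)&(L[:,2]<35)&(L[:,2]>-40)
        print(n,k.sum(),np.percentile(L[k],[2,50,98],axis=0).round(1).tolist() if k.sum()>5 else '')
        kk=k&(L[:,2]>-20); print('  y',np.percentile(L[kk,1],[2,98]) if kk.sum()>3 else '', 'x',np.percentile(L[kk,0],[2,98]) if kk.sum()>3 else '')
E
```

```text
[ 473.2 -315.6  198.2]
scene 60 [[-1.4, -57.8, -39.8], [6.0, -51.1, -30.3], [9.8, -44.8, -19.2]]
  y  x 
scene 68 [[-10.8, 40.6, -39.6], [4.9, 44.6, -30.3], [9.7, 52.4, -18.5]]
  y [41.02792617 46.91060584] x [2.95036568 6.78628827]
top 59 [[-8.0, -56.8, -39.6], [5.1, -51.4, -33.6], [9.1, -43.0, -22.9]]
  y  x 
top 87 [[-12.8, 41.1, -39.5], [2.4, 42.6, -32.7], [9.7, 54.1, -23.4]]
  y  x
```

```bash
python3 - <<'E'
from h import *
d=pickle.load(open('d0.pkl','rb'));p=np.array([229.955,581.139,223.4]);R=Ro.from_quat([.1873,.9823,0,0])
q=cloud(d['scene']).reshape(-1,3);L=R.inv().apply(np.nan_to_num(q)-p)
k=(abs(L[:,1])<75)&(abs(L[:,0])<45)&(L[:,2]<100)&(L[:,2]>-100)
h=np.histogram(L[k][:,2],range(-100,101,10));print(h)
for z0 in range(-100,30,10):
    kk=k&(L[:,2]>=z0)&(L[:,2]<z0+10)
    if kk.sum()>3: print(z0,kk.sum(),np.percentile(L[kk],[3,97],axis=0)[:,:2].round(0).tolist())
d=grab();p,R,s=tool();print(p,s['joint_pos'])
for n in d:
    q=cloud(d[n]).reshape(-1,3);L=R.inv().apply(np.nan_to_num(q)-p);k=(abs(L[:,1])<75)&(abs(L[:,0])<60)
    print(n)
    for z0 in range(-110,80,10):
        kk=k&(L[:,2]>=z0)&(L[:,2]<z0+10)
        if kk.sum()>3: print(z0,kk.sum(),np.percentile(L[kk],[3,97],axis=0)[:,:2].round(0).tolist())
E
```

```text
(array([133, 191, 153, 103,  43,  52,  48,  33,   4,   0,   0,   0,   0,
         0,   0,   0,   0,   0,   0,   0]), array([-100,  -90,  -80,  -70,  -60,  -50,  -40,  -30,  -20,  -10,    0,
         10,   20,   30,   40,   50,   60,   70,   80,   90,  100]))
-100 133 [[-22.0, -71.0], [6.0, 68.0]]
-90 191 [[-20.0, -70.0], [13.0, 69.0]]
-80 153 [[-17.0, -72.0], [10.0, 71.0]]
-70 103 [[-17.0, -72.0], [10.0, 71.0]]
-60 43 [[-14.0, -55.0], [2.0, 59.0]]
-50 52 [[-13.0, -55.0], [10.0, 57.0]]
-40 48 [[-15.0, -56.0], [5.0, 55.0]]
-30 33 [[-15.0, -52.0], [6.0, 55.0]]
-20 4 [[-3.0, -41.0], [5.0, 43.0]]
[ 473.27072054 -316.47591175  199.59995086] [-0.98403369 -0.3268018   2.08472744  0.59112721  1.12752531  0.26869254]
scene
-110 292 [[1.0, -68.0], [19.0, 65.0]]
-100 245 [[-1.0, -71.0], [20.0, 67.0]]
-90 264 [[-12.0, -71.0], [18.0, 67.0]]
-80 190 [[-10.0, -73.0], [17.0, 70.0]]
-70 126 [[3.0, -69.0], [14.0, 68.0]]
-60 71 [[-6.0, -57.0], [12.0, 55.0]]
-50 67 [[-8.0, -57.0], [13.0, 54.0]]
-40 65 [[2.0, -57.0], [13.0, 53.0]]
-30 41 [[-7.0, -54.0], [12.0, 52.0]]
-20 5 [[-7.0, -50.0], [6.0, 42.0]]
40 37 [[-32.0, -9.0], [26.0, 2.0]]
50 61 [[-31.0, -12.0], [27.0, 3.0]]
60 43 [[-15.0, -12.0], [26.0, 3.0]]
70 39 [[-21.0, -12.0], [26.0, 3.0]]
top
-110 294 [[-7.0, -71.0], [19.0, 66.0]]
-100 281 [[-11.0, -72.0], [16.0, 68.0]]
-90 328 [[-12.0, -72.0], [16.0, 69.0]]
-80 315 [[-11.0, -74.0], [13.0, 69.0]]
-70 80 [[-2.0, -67.0], [12.0, 67.0]]
-60 95 [[-9.0, -55.0], [10.0, 51.0]]
-50 100 [[-10.0, -56.0], [11.0, 54.0]]
-40 92 [[-9.0, -55.0], [11.0, 55.0]]
-30 53 [[-10.0, -49.0], [10.0, 48.0]]
40 235 [[-36.0, -10.0], [22.0, 4.0]]
50 89 [[-35.0, -11.0], [24.0, 1.0]]
60 86 [[-34.0, -11.0], [24.0, 0.0]]
70 88 [[-34.0, -11.0], [24.0, 3.0]]
```

The fingertips appear about 26 mm farther back than the stated TCP would put them. I'll close in the air once to check.

Call:
jog_arm --increments '[[[0,0,0,0,0,0,0],[0,0,0,0,0,0,0],[0,0,0,0,0,0,0],[0,0,0,0,0,0,0],[0,0,0,0,0,0,0]]]'

```text
t: 6.65
position: [472.3, -315.9, 197.3]
orientation: [-0.005, 0.951, 0.06, 0.302]
contact_force: [0.4, -0.2, 0.8]
finger_gap: 0.002
gripper_force: 0.0
```

```bash
python3 - <<'E'
from h import *
d=grab();P=[];
for i in range(4): p,R,s=tool();P.append(p); viewer.get_image('top') if i<3 else 0
P=np.array(P);print(P.round(1),s['finger_gap']);p=P.mean(0)
for n in d:
    q=cloud(d[n]).reshape(-1,3);L=R.inv().apply(np.nan_to_num(q)-p);k=(abs(L[:,1])<75)&(abs(L[:,0])<40)
    print(n)
    for z0 in range(-80,60,10):
        kk=k&(L[:,2]>=z0)&(L[:,2]<z0+10)
        if kk.sum()>3: print(z0,kk.sum(),np.percentile(L[kk],[3,97],axis=0)[:,:2].round(0).tolist())
w=(100,230,180,310);a=cv2.resize(d['scene'][0][180:310,100:230],(400,400),interpolation=3)
cv2.imwrite('pics/c3.png',a)
E
```

```text
[[ 472.3 -315.9  197.2]
 [ 472.3 -315.9  197.3]
 [ 472.3 -315.9  197.3]
 [ 472.3 -315.9  197.3]] -0.0015880347620484906
scene
-80 164 [[-10.0, -47.0], [19.0, 45.0]]
-70 157 [[-10.0, -38.0], [15.0, 37.0]]
-60 141 [[3.0, -31.0], [15.0, 31.0]]
-50 66 [[2.0, -14.0], [14.0, 12.0]]
-40 64 [[-1.0, -14.0], [13.0, 11.0]]
-30 68 [[3.0, -14.0], [14.0, 11.0]]
-20 50 [[2.0, -13.0], [14.0, 10.0]]
-10 8 [[7.0, -6.0], [10.0, 5.0]]
40 60 [[-31.0, -10.0], [27.0, 3.0]]
50 46 [[-12.0, -12.0], [28.0, 4.0]]
top
-80 170 [[-1.0, -42.0], [16.0, 45.0]]
-70 213 [[-11.0, -32.0], [12.0, 35.0]]
-60 94 [[4.0, -30.0], [13.0, 30.0]]
-50 46 [[4.0, -13.0], [11.0, 8.0]]
-40 74 [[-2.0, -14.0], [11.0, 14.0]]
-30 66 [[-5.0, -14.0], [11.0, 12.0]]
-20 25 [[3.0, -10.0], [11.0, 12.0]]
40 245 [[-34.0, -9.0], [25.0, 5.0]]
50 85 [[-33.0, -10.0], [26.0, 3.0]]
```

The closed tips are at tool z≈-8 where +19 was stated, so the real grasp point is about 27 mm behind the reported TCP. I'll approach deeper in stages and watch the force.

Call:
jog_arm --increments '[[[0,0,0,-1,-1,0,1],[0,0,0,-1,-1,0,1],[0,0,0,-1,0,20,1],[0,0,0,0,0,20,1],[0,0,0,0,0,20,1]]]'

```text
t: 7.52
position: [504.4, -311.5, 146.0]
orientation: [-0.005, 0.951, 0.06, 0.302]
contact_force: [0.2, -0.5, -0.2]
finger_gap: 0.998
gripper_force: 0.0
```

Call:
jog_arm --increments '[[[0,0,0,0,0,5,1],[0,0,0,0,0,5,1],[0,0,0,0,0,4,1],[0,0,0,0,0,4,1],[0,0,0,0,0,3,1]]]'

```text
t: 8.15
position: [516.3, -310.7, 129.4]
orientation: [-0.005, 0.951, 0.06, 0.302]
contact_force: [1.1, 1.1, 0.2]
finger_gap: 0.998
gripper_force: 0.0
```

```bash
python3 - <<'E'
from h import *
d=grab();p,R,s=tool();print(p.round(1),s['contact_force'].round(1),s['joint_pos'].round(2))
C=np.zeros((400,800,3),np.uint8)
for i,(n,w) in enumerate((('top',(450,550,210,310)),('scene',(110,210,200,300)))):
    C[:,400*i:400*i+400]=cv2.resize(d[n][0][w[2]:w[3],w[0]:w[1]],(400,400),interpolation=3)
cv2.imwrite('pics/c4.png',C)
E
```

```text
[ 516.1 -310.5  129.1] [ 0.1  0.1 -1.2] [-0.9  -0.17  2.08  0.62  0.96  0.25]
```

View pics/c4.png

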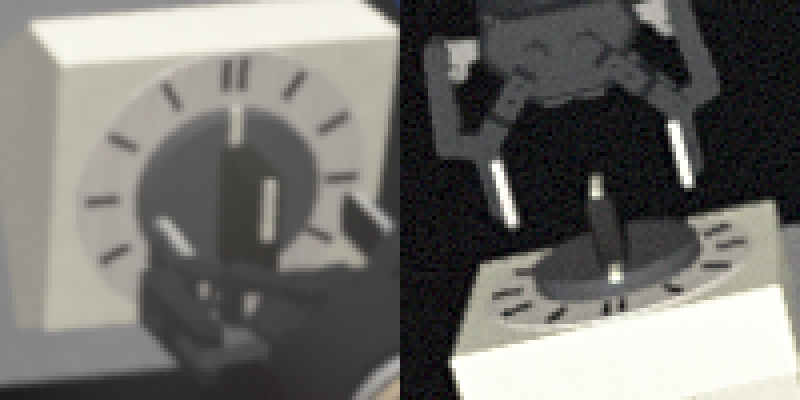

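The crops show the fingers straddling the bar, with tips at scene crop (512,225) and (688,185) and the bar at (605,230) between them, and no contact. I'll go 5 mm deeper and close.

Call:
jog_arm --increments '[[[0,0,0,0,0,5,1],[0,0,0,0,0,0,0],[0,0,0,0,0,0,0],[0,0,0,0,0,0,0],[0,0,0,0,0,0,0]]]' --grip_force 50

```text
t: 8.88
position: [519.0, -310.4, 125.5]
orientation: [-0.005, 0.951, 0.06, 0.302]
contact_force: [-3.8, 0.5, 0.1]
finger_gap: 0.179
gripper_force: 49.4
```

Call:
jog_arm --increments '[[[0,0,0,0,0,0,0],[0,0,0.05,0,0,0,0],[0,0,0.05,0,0,0,0],[0,0,0,0,0,0,0],[0,0,0,0,0,0,0]]]'

```text
t: 9.5
position: [519.0, -310.6, 125.5]
orientation: [-0.02, 0.953, 0.013, 0.301]
contact_force: [-2.0, -0.9, 1.6]
finger_gap: 0.179
gripper_force: 49.5
```

```bash
python3 - <<'E'
from h import *
p,R,s=tool();print(p.round(1),s['contact_force'].round(1),s['wrist_torque'].round(2),s['joint_pos'].round(2),(dialR(0).inv()*R).as_rotvec().round(3))
E
```

```text
[ 519.  -310.6  125.5] [-2.  -0.9  1.6] [-0.01  0.38 -0.04] [-0.9  -0.16  2.08  0.63  0.95  0.34] [-0.002  0.003  0.054]
```

Call:
jog_arm --increments '[[[0,0,0.125,0,0,0,0],[0,0,0.125,0,0,0,0],[0,0,0.125,0,0,0,0],[0,0,0.125,0,0,0,0],[0,0,0.125,0,0,0,0]]]'

```text
t: 10.12
position: [518.7, -311.8, 125.2]
orientation: [-0.11, 0.911, -0.283, 0.281]
contact_force: [-3.2, -5.2, -0.4]
finger_gap: 0.178
gripper_force: 49.5
```

Call:
jog_arm --increments '[[[0,0,0.125,0,0,0,0],[0,0,0.125,0,0,0,0],[0,0,0.12,0,0,0,0],[0,0,0,0,0,0,0],[0,0,0,0,0,0,0]]]'

```text
t: 10.75
position: [518.3, -312.3, 124.9]
orientation: [-0.159, 0.844, -0.444, 0.256]
contact_force: [-3.1, -7.4, -1.3]
finger_gap: 0.176
gripper_force: 49.5
```

```bash
python3 - <<'E'
from h import *
d=grab();p,R,s=tool();print(p.round(1),s['contact_force'].round(1),s['wrist_torque'].round(2),s['joint_pos'].round(2),(dialR(0).inv()*R).as_rotvec().round(3),s['finger_gap'])
C=np.zeros((400,800,3),np.uint8)
for i,(n,w) in enumerate((('top',(450,550,210,310)),('scene',(110,210,200,300)))):
    C[:,400*i:400*i+400]=cv2.resize(d[n][0][w[2]:w[3],w[0]:w[1]],(400,400),interpolation=3)
cv2.imwrite('pics/c5.png',C)
E
```

```text
[ 518.4 -312.2  124.9] [-3.  -6.9 -1.8] [-0.69  0.95 -0.52] [-0.9  -0.16  2.08  0.62  0.94  1.34] [-0.005  0.004  1.049] 0.17492282080979432
```

View pics/c5.png

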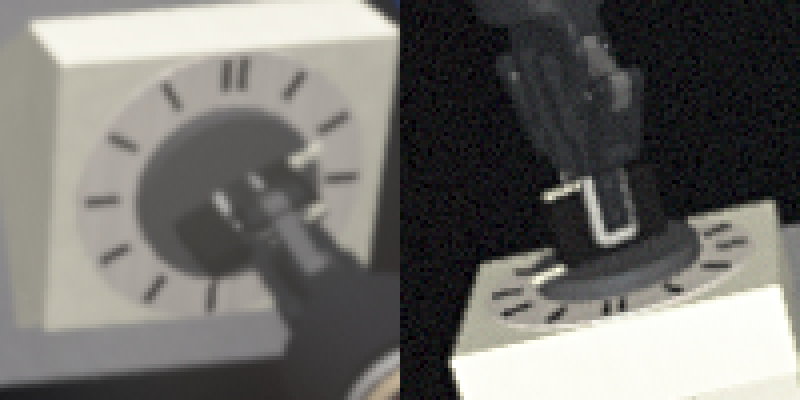

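The crop shows the pointer (303,155) at the 2 o'clock tick (333,122) and the dial paused there. Now anticlockwise to 11.

Call:
jog_arm --increments '[[[0,0,-0.12,0,0,0,0],[0,0,-0.12,0,0,0,0],[0,0,-0.12,0,0,0,0],[0,0,-0.12,0,0,0,0],[0,0,-0.12,0,0,0,0]]]'

```text
t: 11.48
position: [518.9, -311.4, 125.4]
orientation: [-0.077, 0.937, -0.173, 0.292]
contact_force: [-1.9, -3.2, 0.3]
finger_gap: 0.178
gripper_force: 49.4
```

Call:
jog_arm --increments '[[[0,0,-0.12,0,0,0,0],[0,0,-0.12,0,0,0,0],[0,0,-0.12,0,0,0,0],[0,0,-0.12,0,0,0,0],[0,0,-0.12,0,0,0,0]]]'

```text
t: 12.1
position: [519.0, -310.2, 125.4]
orientation: [0.011, 0.947, 0.112, 0.302]
contact_force: [-4.2, 0.9, 4.7]
finger_gap: 0.182
gripper_force: 50.0
```

Call:
jog_arm --increments '[[[0,0,-0.12,0,0,0,0],[0,0,-0.12,0,0,0,0],[0,0,-0.13,0,0,0,0],[0,0,0,0,0,0,0],[0,0,0,0,0,0,0]]]'

```text
t: 12.72
position: [518.7, -309.6, 125.3]
orientation: [0.065, 0.91, 0.283, 0.295]
contact_force: [-7.3, 2.3, 4.8]
finger_gap: 0.179
gripper_force: 50.5
```

Call:
jog_arm --increments '[[[0,0,0,0,0,0,0],[0,0,0,0,0,0,1],[0,0,0,0,0,0,1],[0,0,0,0,0,0,1],[0,0,0,0,0,0,1]]]'

```text
t: 13.35
position: [519.0, -310.3, 125.1]
orientation: [0.066, 0.911, 0.282, 0.295]
contact_force: [-0.4, 0.4, -0.4]
finger_gap: 0.992
gripper_force: 0.0
```

Call:
jog_arm --increments '[[[0,0,0,0,0,-20,1],[0,0,0,0,0,-30,1],[0,0,0,0,0,-40,1],[0,0,0,0,0,-50,1],[0,0,0,0,0,-40,1]]]'

```text
t: 13.98
position: [414.9, -318.7, 274.3]
orientation: [0.067, 0.91, 0.283, 0.295]
contact_force: [0.9, -0.3, -0.3]
finger_gap: 1.001
gripper_force: 0.0
```

```bash
python3 - <<'E'
from h import *
d=grab();p,R,s=tool();print(p.round(1),(dialR(0).inv()*R).as_rotvec().round(3),s['joint_pos'].round(2))
P=cloud(d['scene'])[235:285,130:205].reshape(-1,3);h=(P-[532.5,-301,117.9])@N
u=dialR(0).as_matrix()[:,0];l=-dialR(0).as_matrix()[:,1]
b=P[(h>38)&(h<58)];f=np.c_[b@u,b@l];v=np.linalg.svd(f-f.mean(0),full_matrices=False)[2][0];v*=np.sign(v[0]);print(len(b),np.ptp(f,axis=0),'dial cw',np.degrees(np.arctan2(-v[1],v[0])))
A=np.array([603,-42.3,260.]);delta(A,down(-73.6))
E
```

```text
[ 415.5 -320.8  278. ] [-0.011  0.004 -0.523] [-1.11 -0.49  2.07  0.58  1.33 -0.21]
158 [57.23092092 40.97596075] dial cw -34.507357461835085
t 14.07 p [ 415.5 -320.8  278. ] shift [ 270.7 -148.2  133.5]
rotvec tool [ 0.2294 -0.5761  0.3055]
axes [[0.666, 0.472, 0.578], [0.556, -0.83, 0.038], [0.498, 0.296, -0.815]] j [-1.11 -0.49  2.07  0.58  1.33 -0.21]
```

Call:
jog_arm --increments '[[[0.0574,-0.144,0.0764,0,0,0,1],[0.0574,-0.144,0.0764,0,0,0,1],[0.0574,-0.144,0.0764,0,0,0,1],[0.0574,-0.144,0.0764,0,0,0,1],[0,0,0,0,0,0,1]]]'

```text
t: 14.7
position: [417.5, -317.7, 270.5]
orientation: [-0.006, 0.989, 0.146, -0.002]
contact_force: [0.4, -0.0, -0.7]
finger_gap: 1.003
gripper_force: 0.0
```

```bash
python3 - <<'E'
from h import *
delta([603,-42.3,265],down(-73.6))
E
```

```text
t 14.7 p [ 417.5 -317.7  270.5] shift [ 257.2 -210.     7.4]
rotvec tool [-0.012   0.0024  0.0068]
axes [[0.957, 0.289, -0.006], [0.289, -0.957, 0.011], [-0.002, -0.012, -1.0]] j [-0.79 -0.21  1.78  0.    1.58  0.48]
```

Call:
jog_arm --increments '[[[-0.012,0.002,0.007,0,0,0,1],[0,0,0,37,-30,0,1],[0,0,0,37,-30,0,1],[0,0,0,37,-30,0,1],[0,0,0,37,-30,0,1]]]'

```text
t: 15.32
position: [524.2, -161.3, 272.1]
orientation: [0.001, 0.99, 0.14, 0.001]
contact_force: [0.2, 0.1, 0.0]
finger_gap: 0.998
gripper_force: 0.0
```

Call:
jog_arm --increments '[[[0,0,0,37,-30,0,1],[0,0,0,37,-30,0,1],[0,0,0,35,-30,0,1],[0,0,0,0,0,0,1],[0,0,0,0,0,0,1]]]'

```text
t: 15.95
position: [603.3, -46.2, 271.8]
orientation: [0.001, 0.99, 0.14, 0.0]
contact_force: [0.5, -0.2, 0.6]
finger_gap: 0.999
gripper_force: 0.0
```

```bash
python3 - <<'E'
from h import *
d=grab();delta([603,-42.3,194],down(-73.6));p,R,s=tool()
for n in d:
    L=R.inv().apply(np.nan_to_num(cloud(d[n]).reshape(-1,3))-p)
    for a,b in((-60,-38),(38,60)):
        k=(L[:,1]>a)&(L[:,1]<b)&(abs(L[:,0])<25)&(L[:,2]>-50)&(L[:,2]<0);print(n,'finger',k.sum(),np.percentile(L[k],[3,97],axis=0).round(0).tolist())
    k=(abs(L[:,1])<25)&(abs(L[:,0])<45)&(L[:,2]>15)&(L[:,2]<45);print(n,'bar',k.sum(),np.percentile(L[k],[3,50,97],axis=0).round(1).tolist() if k.sum()>5 else '')
E
```

```text
t 16.05 p [603.4 -46.6 271.9] shift [ 0.8 -4.5 77.9]
rotvec tool [ 0.0028 -0.0004 -0.0062]
axes [[0.961, 0.276, 0.001], [0.276, -0.961, -0.003], [0.0, 0.003, -1.0]] j [-0.2  -0.02  1.61 -0.    1.55  1.09]
scene finger 105 [[-7.0, -57.0, -49.0], [13.0, -43.0, -20.0]]
scene finger 91 [[-3.0, 42.0, -49.0], [13.0, 56.0, -24.0]]
scene bar 229 [[-22.5, -11.7, 35.3], [5.8, -3.4, 38.1], [31.1, 3.4, 43.9]]
top finger 20 [[-14.0, -52.0, -50.0], [-9.0, -43.0, -27.0]]
top finger 24 [[-13.0, 42.0, -49.0], [-9.0, 54.0, -25.0]]
top bar 137 [[-13.4, -11.9, 33.5], [-0.8, -4.1, 36.4], [19.6, 3.3, 39.6]]
```

Call:
jog_arm --increments '[[[0,0,-0.006,1,-4,0,1],[0,0,0,0,0,25,1],[0,0,0,0,0,25,1],[0,0,0,0,0,16,1],[0,0,0,0,0,10,1]]]'

```text
t: 16.68
position: [603.8, -41.7, 195.0]
orientation: [0.001, 0.99, 0.143, -0.0]
contact_force: [-0.8, -0.1, -0.2]
finger_gap: 1.003
gripper_force: 0.0
```

Call:
jog_arm --increments '[[[0,0,0,0,0,0,0],[0,0,0,0,0,0,0],[0,0,0,0,0,0,0],[0,0,0,0,0,0,0],[0,0,0,0,0,0,0]]]'

```text
t: 17.3
position: [604.7, -42.0, 196.8]
orientation: [0.002, 0.99, 0.143, 0.001]
contact_force: [0.5, -3.2, 2.3]
finger_gap: 0.181
gripper_force: 51.9
```

Call:
jog_arm --increments '[[[0,0,-0.05,0,0,0,0],[0,0,-0.09,0,0,0,0],[0,0,-0.11,0,0,0,0],[0,0,-0.11,0,0,0,0],[0,0,-0.11,0,0,0,0]]]'

```text
t: 17.92
position: [604.3, -41.4, 196.8]
orientation: [0.001, 0.928, 0.371, 0.0]
contact_force: [-1.9, -0.5, 3.4]
finger_gap: 0.178
gripper_force: 52.1
```

Call:
jog_arm --increments '[[[0,0,-0.11,0,0,0,0],[0,0,-0.11,0,0,0,0],[0,0,-0.1,0,0,0,0],[0,0,-0.055,0,0,0,0],[0,0,0,0,0,0,0]]]'

```text
t: 18.55
position: [603.9, -41.2, 196.8]
orientation: [0.001, 0.844, 0.536, -0.0]
contact_force: [-4.3, -0.1, 6.3]
finger_gap: 0.18
gripper_force: 52.4
```

```bash
cat > meas.py <<'E'
from h import *
def tallcap(d,guess=(514,-49),r=30,z=(172,194)):
    o=[]
    for n in d:
        q=np.nan_to_num(cloud(d[n]).reshape(-1,3));k=(q[:,2]>z[0])&(q[:,2]<z[1])&(np.hypot(*(q[:,:2]-guess).T)<r);b=q[k]
        m=(np.percentile(b,2,axis=0)+np.percentile(b,98,axis=0))/2 if k.sum()>10 else None
        print(n,k.sum(),m,np.ptp(b,axis=0).round(0) if k.sum() else '',np.median(b[:,2]) if k.sum() else '');o.append(m)
    return o
E
python3 - <<'E'
from meas import *
d=grab();p,R,s=tool();print(s['t'],p.round(1),s['contact_force'].round(1))
tallcap(d,r=45)
cv2.imwrite('pics/c6.png',np.hstack([cv2.resize(d['top'][0][150:320,285:445],(400,425)),cv2.resize(d['scene'][0][180:350,220:380],(400,425))]))
E
```

```text
18.65 [603.9 -41.2 196.7] [-3.4  0.5  5.3]
scene 50 [516.25613697 -62.37764398 179.66645062] [30. 10. 10.] 180.39142567967758
top 0 None
```

View pics/c6.png

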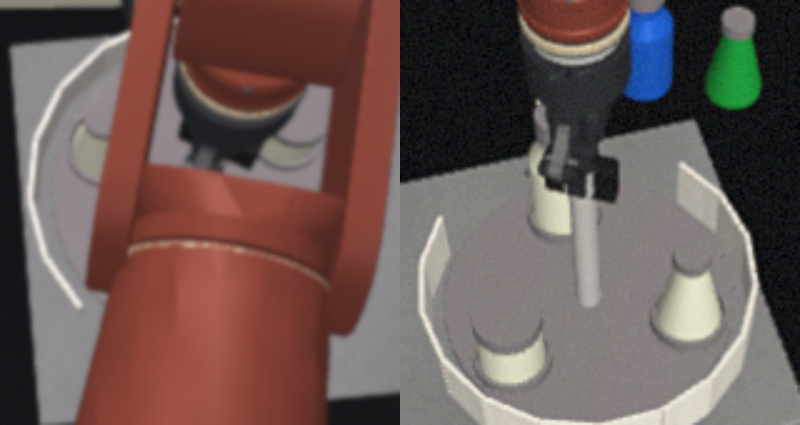

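The crop shows the tall bottle at the front (555,200), between the wall ends, with the jar and cone in their pockets. I'll release and back off to measure.

Call:
jog_arm --increments '[[[0,0,0,0,0,0,1],[0,0,0,0,0,0,1],[0,0,0,0,0,0,1],[0,0,0,0,0,0,1],[0,0,0,0,0,-15,1]]]'

```text
t: 19.27
position: [603.2, -41.3, 209.6]
orientation: [0.0, 0.844, 0.536, -0.002]
contact_force: [-0.5, -0.1, 0.4]
finger_gap: 1.002
gripper_force: 0.0
```

Call:
jog_arm --increments '[[[0,0,0,0,0,-35,1],[0,0,0,0,0,-40,1],[0,0,0,60,0,0,1],[0,0,0,60,0,0,1],[0,0,0,60,0,0,1]]]'

```text
t: 19.9
position: [681.4, 123.2, 287.4]
orientation: [0.002, 0.844, 0.536, 0.001]
contact_force: [0.7, -1.1, 0.7]
finger_gap: 0.997
gripper_force: 0.0
```

```bash
python3 - <<'E'
from meas import *
d=grab();p,R,s=tool();print(s['t'],p.round(1))
o=tallcap(d,r=45);v=dialR(0)
for m,a in zip(o,((605.9,-41.6),(600.1,-43.1))):
    if m is not None: w=m[:2]-a;print('rad',np.hypot(*w),'ang',np.degrees(np.arctan2(w[1],w[0]))%360)
tallcap(d,(575,-130),60,(100,122))
delta([513.5,-49.5,270],down(-85.3))
E
```

```text
20.0 [681.5 126.8 285.9]
scene 250 [516.27429127 -48.96828848 178.54627474] [40. 37. 13.] 180.92668458655038
top 347 [511.35176429 -50.77997622 180.79815035] [36. 37. 13.] 182.75493563112047
rad 89.92807871024314 ang 184.69981833157865
rad 89.07991567381767 ang 184.94586429790743
scene 30 [ 631.22429443 -119.9748611   112.95541614] [ 8. 27. 10.] 111.81433359065534
top 91 [ 628.85504118 -119.04163655  107.9713744 ] [11. 35. 16.] 112.05390858484247
t 20.0 p [681.5 126.8 285.9] shift [-230.5  -78.7   15.7]
rotvec tool [ 1.4000e-03 -9.0000e-04  1.0562e+00]
axes [[0.419, 0.908, 0.002], [0.908, -0.419, -0.001], [0.0, 0.002, -1.0]] j [ 0.08  0.18  1.37 -0.    1.59  0.51]
```

The tall bottle is at (513.8, -49.9), bearing 184.8° against 184.7° wanted, so step 3 looks met. Next is the bottle.

Call:
jog_arm --increments '[[[0,0,0.15,0,0,0,1],[0,0,0.15,0,0,0,1],[0,0,0.15,0,0,0,1],[0,0,0.15,0,0,0,1],[0,0,0.15,0,0,0,1]]]'

```text
t: 20.62
position: [680.5, 121.1, 286.8]
orientation: [0.001, 0.982, 0.187, 0.001]
contact_force: [-0.8, 0.6, -0.3]
finger_gap: 1.004
gripper_force: 0.0
```

Call:
jog_arm --increments '[[[0,0,0.15,0,0,0,1],[0,0,0.156,0,0,0,1],[0,0,0,-36,32,0,1],[0,0,0,-36,32,0,1],[0,0,0,-36,32,0,1]]]'

```text
t: 21.25
position: [579.1, 16.3, 286.9]
orientation: [0.002, 0.999, 0.038, 0.001]
contact_force: [0.1, -0.9, 0.0]
finger_gap: 1.001
gripper_force: 0.0
```

Call:
jog_arm --increments '[[[0,0,0,-36,32,0,1],[0,0,0,-37,33,0,1],[0,0,0,0,0,0,1],[0,0,0,0,0,0,1],[0,0,0,0,0,0,1]]]'

```text
t: 21.88
position: [512.8, -52.2, 286.2]
orientation: [0.001, 0.999, 0.039, 0.001]
contact_force: [-0.2, -0.9, 0.5]
finger_gap: 1.0
gripper_force: 0.0
```

```bash
python3 - <<'E'
from h import *
delta([513.8,-49.9,145],down(-85.3))
E
```

```text
t 21.88 p [512.8 -52.2 286.2] shift [  1.1  -2.5 141.2]
rotvec tool [ 0.0025 -0.0009 -0.0044]
axes [[0.997, 0.078, 0.001], [0.078, -0.997, -0.002], [0.001, 0.002, -1.0]] j [-0.24 -0.24  1.79 -0.    1.6   1.25]
```

Call:
jog_arm --increments '[[[0,0,0,1,-2,35,1],[0,0,0,0,0,35,1],[0,0,0,0,0,35,1],[0,0,0,0,0,25,1],[0,0,0,0,0,11,1]]]'

```text
t: 22.5
position: [512.7, -50.0, 142.8]
orientation: [0.001, 0.999, 0.039, -0.001]
contact_force: [0.4, -0.7, 0.4]
finger_gap: 0.998
gripper_force: 0.0
```

Call:
jog_arm --increments '[[[0,0,0,0,0,0,1],[0,0,0,0,0,0,0.1],[0,0,0,0,0,0,0.1],[0,0,0,0,0,0,0.1],[0,0,0,0,0,0,0.1]]]' --grip_force 45

```text
t: 23.12
position: [513.9, -51.0, 146.0]
orientation: [0.001, 0.999, 0.038, 0.001]
contact_force: [0.2, 1.3, 3.9]
finger_gap: 0.418
gripper_force: 45.2
```

Call:
jog_arm --increments '[[[0,0,0,0,0,0,0.1],[0,0,0,0,0,-5,0.1],[0,0,0,0,0,-10,0.1],[0,0,0,0,0,-15,0.1],[0,0,0,0,0,0,0.1]]]'

```text
t: 23.75
position: [514.3, -51.1, 176.9]
orientation: [0.002, 0.999, 0.038, 0.002]
contact_force: [0.2, -0.6, -2.8]
finger_gap: 0.417
gripper_force: 45.3
```

Call:
jog_arm --increments '[[[0,0,0,0,0,-15,0.1],[0,0,0,0,0,-25,0.1],[0,0,0,0,0,-25,0.1],[0,0,0,0,-5,0,0.1],[0,0,0,-1,-15,0,0.1]]]'

```text
t: 24.38
position: [510.1, -30.4, 238.8]
orientation: [0.001, 0.999, 0.038, -0.0]
contact_force: [0.2, -0.7, -2.8]
finger_gap: 0.419
gripper_force: 45.3
```

Call:
jog_arm --increments '[[[0,0,0,-1,-30,0,0.1],[0,0,0,-1,-40,0,0.1],[0,0,0,-1,-45,0,0.1],[0,0,0,-1,-45,0,0.1],[0,0,0,-1,-45,0,0.1]]]'

```text
t: 25.0
position: [488.2, 175.3, 237.2]
orientation: [0.001, 0.999, 0.039, -0.001]
contact_force: [0.3, -0.2, -2.5]
finger_gap: 0.42
gripper_force: 45.4
```

Call:
jog_arm --increments '[[[0,0,0,-1,-45,0,0.1],[0,0,0,-1,-45,0,0.1],[0,0,0,0,-40,0,0.1],[0,0,0,0,-30,0,0.1],[0,0,0,0,-16,0,0.1]]]'

```text
t: 25.62
position: [472.7, 350.0, 236.8]
orientation: [0.002, 0.999, 0.039, -0.001]
contact_force: [-0.2, -1.3, -2.6]
finger_gap: 0.423
gripper_force: 45.6
```

Call:
jog_arm --increments '[[[0,0,0,0,0,0,0.1],[0,0,0,0,0,10,0.1],[0,0,0,0,0,12,0.1],[0,0,0,0,0,12,0.1],[0,0,0,0,0,10,0.1]]]'

```text
t: 26.25
position: [474.3, 347.8, 193.3]
orientation: [0.002, 0.999, 0.038, -0.0]
contact_force: [0.3, -0.0, -1.2]
finger_gap: 0.42
gripper_force: 45.7
```

```bash
python3 - <<'E'
from h import *
d=grab();delta([475.3,348.3,175.5],down(-85.3));p,R,s=tool();print(s['finger_gap'],s['contact_force'])
cv2.imwrite('pics/c7.png',np.hstack([cv2.resize(d['top'][0][170:370,100:300],(400,400)),cv2.resize(d['scene'][0][130:330,350:550],(400,400))]))
for n in d:
    q=np.nan_to_num(cloud(d[n]).reshape(-1,3));L=q-p
    for z in range(60,150,6):
        k=(abs(q[:,0]-p[0])<45)&(abs(q[:,1]-p[1])<45)&(q[:,2]>z)&(q[:,2]<z+6)
        if k.sum()>5:print(n,z,k.sum(),np.percentile(q[k],[2,98],axis=0)[:,:2].round(0).tolist())
E
```

```text
t 26.35 p [473.6 347.7 192.6] shift [ 1.7 -0.6 17.1]
rotvec tool [ 0.004   0.0026 -0.0058]
axes [[0.997, 0.076, -0.002], [0.076, -0.997, -0.004], [-0.003, 0.004, -1.0]] j [ 0.51 -0.01  1.73 -0.    1.43  2.  ]
0.41996124288927017 [-0.75296967  0.36089556 -2.57453005]
scene 60 585 [[432.0, 303.0], [518.0, 391.0]]
scene 66 62 [[431.0, 304.0], [512.0, 391.0]]
scene 78 13 [[478.0, 323.0], [502.0, 361.0]]
scene 84 35 [[469.0, 322.0], [503.0, 365.0]]
scene 90 40 [[466.0, 322.0], [504.0, 369.0]]
scene 96 34 [[470.0, 323.0], [503.0, 364.0]]
scene 102 44 [[464.0, 323.0], [505.0, 366.0]]
scene 108 45 [[478.0, 320.0], [504.0, 368.0]]
scene 114 39 [[466.0, 321.0], [503.0, 366.0]]
scene 120 47 [[472.0, 320.0], [504.0, 370.0]]
scene 126 48 [[468.0, 320.0], [503.0, 364.0]]
scene 132 36 [[472.0, 320.0], [503.0, 371.0]]
scene 138 52 [[469.0, 320.0], [503.0, 367.0]]
scene 144 46 [[475.0, 319.0], [503.0, 370.0]]
top 60 788 [[430.0, 304.0], [518.0, 390.0]]
top 66 164 [[432.0, 303.0], [518.0, 388.0]]
top 84 29 [[444.0, 319.0], [492.0, 339.0]]
top 90 30 [[443.0, 318.0], [496.0, 344.0]]
top 96 27 [[443.0, 319.0], [485.0, 349.0]]
top 102 30 [[444.0, 319.0], [494.0, 339.0]]
top 108 29 [[444.0, 319.0], [494.0, 340.0]]
top 114 28 [[446.0, 318.0], [490.0, 334.0]]
top 120 34 [[445.0, 319.0], [496.0, 339.0]]
top 126 24 [[444.0, 319.0], [490.0, 339.0]]
top 132 38 [[443.0, 319.0], [495.0, 347.0]]
top 138 34 [[444.0, 319.0], [494.0, 342.0]]
top 144 32 [[445.0, 319.0], [496.0, 336.0]]
```

View pics/c7.png

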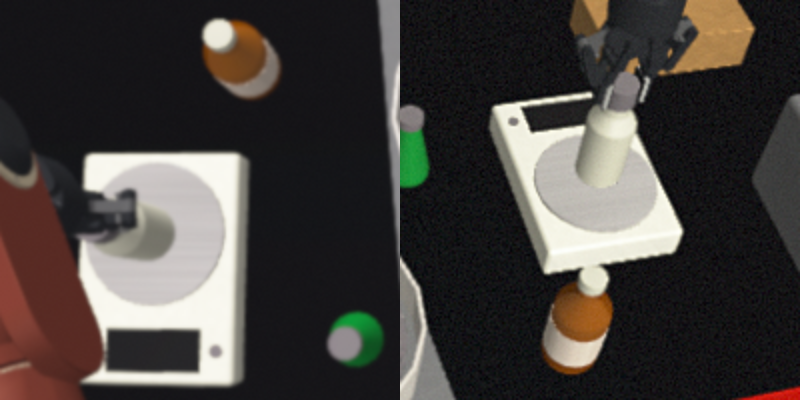

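The crops show the bottle upright over the middle of the pan, with a gap of about 16 mm and the amber bottle undisturbed. Lowering slowly.

Call:
jog_arm --increments '[[[0,0,0,0,0,4,0.1],[0,0,0,0,0,3,0.1],[0,0,0,0,0,3,0.1],[0,0,0,0,0,2,0.1],[0,0,0,0,0,1,0.1]]]'

```text
t: 26.98
position: [474.5, 348.4, 181.7]
orientation: [0.001, 0.999, 0.038, 0.0]
contact_force: [-0.8, 0.1, -2.1]
finger_gap: 0.417
gripper_force: 45.6
```

Call:
jog_arm --increments '[[[0,0,0,0,0,1,0.1],[0,0,0,0,0,1,0.1],[0,0,0,0,0,1,0.1],[0,0,0,0,0,0,0.1],[0,0,0,0,0,0,0.1]]]'

```text
t: 27.6
position: [474.5, 348.4, 178.8]
orientation: [0.001, 0.999, 0.038, 0.0]
contact_force: [-0.5, -0.3, -2.7]
finger_gap: 0.42
gripper_force: 45.6
```

Call:
jog_arm --increments '[[[0,0,0,0,0,1,0.1],[0,0,0,0,0,0.5,0.1],[0,0,0,0,0,0.5,0.1],[0,0,0,0,0,0.5,0.1],[0,0,0,0,0,0,0.1]]]'

```text
t: 28.22
position: [474.5, 348.4, 176.2]
orientation: [0.001, 0.999, 0.038, 0.0]
contact_force: [0.2, -0.3, -3.1]
finger_gap: 0.419
gripper_force: 45.6
```

Call:
jog_arm --increments '[[[0,0,0,0,0,0.5,0.1],[0,0,0,0,0,0.5,0.1],[0,0,0,0,0,0.4,0.1],[0,0,0,0,0,0,0.1],[0,0,0,0,0,0,0.1]]]'

```text
t: 28.85
position: [474.9, 348.6, 176.0]
orientation: [0.001, 0.999, 0.038, 0.001]
contact_force: [-1.1, -0.5, 5.5]
finger_gap: 0.42
gripper_force: 46.3
```

Contact, with about 8 N on the pan. Open and back straight up.

Call:
jog_arm --increments '[[[0,0,0,0,0,-0.5,0.1],[0,0,0,0,0,0,0.6],[0,0,0,0,0,0,1],[0,0,0,0,0,0,1],[0,0,0,0,0,0,1]]]'

```text
t: 29.48
position: [474.4, 348.3, 175.1]
orientation: [0.001, 0.999, 0.038, 0.0]
contact_force: [-0.2, 0.5, 0.6]
finger_gap: 1.004
gripper_force: 0.0
```

Call:
jog_arm --increments '[[[0,0,0,0,0,-5,1],[0,0,0,0,0,-20,1],[0,0,0,0,0,-40,1],[0,0,0,0,0,-40,1],[0,0,0,0,0,-20,1]]]'

```text
t: 30.1
position: [475.4, 349.3, 305.2]
orientation: [-0.0, 0.999, 0.038, 0.003]
contact_force: [-0.3, -0.1, 0.5]
finger_gap: 1.0
gripper_force: 0.0
```

```bash
python3 - <<'E'
from meas import *
d=grab();p,R,s=tool();print(s['t'],p.round(1),s['contact_force'].round(1))
tallcap(d,(475,348),40,(200,218));tallcap(d,(660,264),40,(140,158))
cv2.imwrite('pics/c8.png',np.hstack([cv2.resize(d['top'][0][150:370,100:560],(800,383))]))
for n,w in(('top',(465,545,220,292)),('scene',(130,205,235,285))):
    P=cloud(d[n])[w[2]:w[3],w[0]:w[1]].reshape(-1,3);h=(P-[529.5,-302.9,117.9])@N
    u=dialR(0).as_matrix()[:,0];l=-dialR(0).as_matrix()[:,1]
    b=P[(h>44)&(h<62)];f=np.c_[b@u,b@l];v=np.linalg.svd(f-f.mean(0),full_matrices=False)[2][0];v*=np.sign(v[0]);print(len(b),np.ptp(f,axis=0),'dial cw',np.degrees(np.arctan2(-v[1],v[0])))
E
```

```text
30.2 [475.6 349.4 304.5] [ 0.4 -0.2  0.2]
scene 213 [478.27310071 348.68955282 207.71211022] [42. 39. 16.] 210.62314699064632
top 345 [471.02847756 347.51557196 208.24837739] [37. 39. 16.] 211.96996631796173
scene 157 [661.73943629 265.6082349  146.61126675] [31. 27. 13.] 149.06614327290913
top 192 [657.36027164 264.15926111 147.02455965] [29. 28. 13.] 149.43810510515442
275 [60.42872052 42.57309079] dial cw -29.746317095522894
96 [52.1463326  40.86801251] dial cw -33.23670156048774
```

View pics/c8.png

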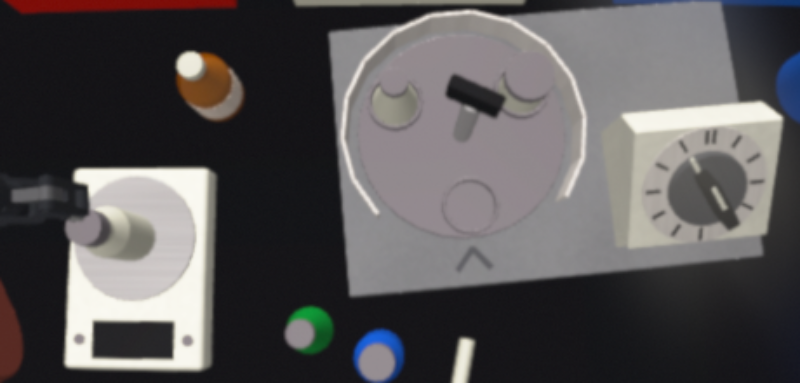

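The picture shows the tall bottle upright on the pan (125,232), the dial at 11 o'clock, and the jar and cone in their pockets. The gate pocket is empty (468,205) and the amber bottle is in place. Handing in.

```bash
python3 -c "
from cell import workorder
print(workorder.hand_in())"
```

```text
the job is handed in; nothing more can be done
None
```

The job is handed in at about 30 s of the 67 s, but hand-in returned no verdict; the last picture shows the dial at 11 o'clock, the tall bottle upright and released at the middle of the pan, the jar and cone in their pockets, and the labelled bottle undisturbed.

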